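# Roll the four-way tube rack over to its wide holes and set it against the stop

### The job

Roll the four-way tube rack over its long edges towards the aluminium stop bar, two faces on, one face at a time, until the orange face with the widest holes is on top. Let it down gently onto each face, neither dropping it nor lifting it off the mat, and let it come to rest on the first before going on. Then slide it home so that its long side stands flush against the side of the stop bar, and leave the other things alone.

Things in the scene. Friction and masses are not known exactly. Their poses are not given: they have to be found in the camera images.
- rack: square-section block 68 x 68 x 90 mm, 0.25 to 0.5 kg. Origin at its centre; x along its length, y, z out of the long faces. +z (on top at first): white, 25 holes of 8 mm; -z (beneath, wanted on top): orange, 9 holes of 18 mm; +y and -y: blue, 16 holes of 11 mm. Holes 6 mm deep at most: treat all faces as flat. It stands on a dark 2 mm non-slip mat, friction about 0.8 to 1.2.
- stop_bar: aluminium bar fixed to the bench, 180 long (its x) x 20 wide (y) x 30 mm high, both long sides alike. Origin under its middle, on the bench, under the 2 mm mat. It stands left or right of the rack, within 0.22 rad of parallel, with room for two rolls and a gap of some centimetres; the petri dish is on the other side.
- petri_dish: closed glass petri dish, 67 mm across, 18 mm high, loose; to be left alone. Origin under its middle.
- timer: small white kitchen timer, 58 x 68 x 19 mm, loose, behind the rack; to be left alone. Origin under its middle.
- flask: conical glass flask, 65 mm across, 108 mm high, loose, behind the rack; to be left alone. Origin under its middle.
- dropper: brown dropper bottle, 50 mm across, 97 mm high, loose, to the right at the back; to be left alone. Origin under its middle.
- wash_bottle: white wash bottle with a red head, 69 x 93 x 156 mm, loose, at the back on the right; to be left alone. Origin under its middle.

How it is judged (in metres and radians):
On the way, in this order (a step that is already met when the one before it is completed fails the run):
1. the rack rests on its first side face, the orange face at its side (angle between rack's own z axis and vertical between 1.5 and 1.64 rad and height (world z) of rack below 0.039 m and angular speed of rack below 0.1 rad/s), for 0.2 s.
2. the rack rests with its orange face on top (angle between rack's own z axis and vertical above 3.07 rad and height (world z) of rack below 0.039 m and angular speed of rack below 0.1 rad/s), for 0.2 s.
At the end, for the whole second after the job is handed in: the rack rests on the mat with its orange face on top (within 4 degrees), its long side against a long side of the stop bar: gap at the middle under 4 mm, parallel within 0.05 rad, its middle within 60 mm of the bar's middle along the bar, at rest (angle between rack's own z axis and vertical above 3.07 rad and height (world z) of rack below 0.039 m and y of rack in the frame of stop_bar between -0.048 and 0.048 m and x of rack in the frame of stop_bar between -0.06 and 0.06 m and angle between the x axis of rack and the x axis of stop_bar, either way round below 0.05 rad and linear speed of rack below 0.01 m/s); the robot touches nothing.
It fails at once if the rack was dropped or flung over (it turned faster than 4.5 rad/s; a free fall from its balance reaches 9) (angular speed of rack above 4.5 rad/s).
It fails at once if the rack was lifted off the mat (its middle above 62 mm; rolling over an edge brings it to 50 mm) (height (world z) of rack above 0.062 m).
It fails at once if the petri dish was disturbed (moved 20 mm) (distance of petri_dish from where it was at the start of the episode above 0.02 m).
It fails at once if another thing was disturbed (moved 20 mm) (distance of any of timer, flask, dropper, wash_bottle from where it was at the start of the episode above 0.02 m).
It also fails if it takes over 72 s, if anything falls off the work surface, if the arm or the gripper's body presses on something with over 40 N, if the wrist force passes 120 N, or if a joint passes its speed limit or range.

### The arm

A 7-joint arm with a two-finger parallel gripper is mounted at the origin on a cart in front of the work surface, level with it; the furniture and walls round the work are solid. World frame = base frame: x ahead of the robot, y to its left, z up, the work surface at z = 0. Lengths are in m, angles in degrees, forces in N, time in s.
With the tool pointing down it reaches from about 0.4 to 0.925 m from the base axis. Payload 5.6 kg.
Tool frame: the origin (TCP) lies on the centre line of the jaws, within the pads' length; the fingertips stand 17 mm ahead of it and the grasp point (between the pads) lies 2 mm behind it; z points along the fingers, y is the line along which they close (so a half turn about z gives the same grasp; the last joint's range is limited). The gripper opens to 85 mm and grips with 20 to 120 N. Pads are 22 mm wide; open, the fingers measure 114 mm over their backs; the gripper's body (76 mm by 85 mm) begins 54 mm behind the grasp point. The pads swing forward as they close: fully open they stand 13 mm farther back than shut.
Start: joints at [-78.323, 26.786, -0.665, 91.828, 0.344, 61.387, -3.226], TCP at [0.159, 0.63, 0.248] pointing down, gripper open.
Joint ranges: [-144.91, 144.91], [-17.63, 115.5], [-89.93, 88.59], [15.96, 139.68], [-74.01, 254.01], [8.47, 105.57], [-167.45, 167.45]. Speed limits (degrees/s): [147.25, 147.25, 180, 180, 180, 180, 180].

### API

Orientations are given as [roll, pitch, yaw] about the fixed x, y, z axes, in that order (R = Rz(yaw) Ry(pitch) Rx(roll)).
In Python, from cell import r gives the robot as it stands.
- The arm moves only by the shell command python3 nudge.py 'ROWS' [OPENING] [FORCE]. ROWS is rows parted by semicolons, their numbers by spaces, 1 to 5 of them, each of 4 numbers: dx, dy, dz in m, then a turn about the tool's z in degrees; each row shifts and turns the commanded pose from where the row before left it, along the tool's axes as they then stand; what a row does not reach is not made up. A row lasts 1/12 s, in which the tool goes at most 0.0417 m and 7.16 degrees, less where a joint would pass 70% of its speed; a pose out of reach is approached as far as the arm can. OPENING is the opening from 0.0 (shut) to 1.0 (fully open), set as the command begins (- or left out keeps the last). The fingers move at their own pace and stop on an object; FORCE is the grip in N (left out, the last holds). Time passes only in rows, so rows that do not move let the fingers close. It prints the time, the measured TCP pose, the force, the opening and the grip force at its end.
- r.get_state(): the state, without advancing time (a new reading comes with each control period).
- r.read_camera(name): name is "scene" or "side" or "wrist"; returns a dict with "pixels" (384x512x3 uint8, red, green, blue), "vertical_fov" (degrees; the focal length in pixels is half the picture's height over the tangent of half this angle, whatever the lens; pixels are square), "cx", "cy" (the principal point, pixels), "world_from_camera" (4x4, takes a point from camera to world coordinates). Camera axes: x right, y down, z forward; pixel columns grow to the right and rows downward; lengths in m; the calibration is good to about 2 mm. A picture is of the moment at which its call begins. There is no depth.
- r.finish_job(): hands the job in; it is judged then, once.
The state is a dict: "clock": time; "joints": joint angles; "qd": joint speeds; "joint_torque": joint torques, N m; "ee_pos": TCP position; "ee_rot": TCP orientation; "ft_force": force on the tool from outside, world axes, zero at the start; "ft_torque": the same for the moment, N m; "gripper_width": opening from 0.0 (shut) to 1.0 (fully open); "grip_force": force on a finger pad.
Only numpy, scipy, OpenCV 4.12 (cv2) and the standard library are available. Lean on these libraries where they do the work, as an engineer would, in place of code of your own. Each camera call takes 0.05 s, during which the arm holds its last target. There are 200 camera calls.

## Working session

There is one attempt and no reset: what is moved stays moved. The work goes in short steps, Python scripts to look and compute and a shell command to move; the robot and the scene stay as the last step left them, time stands still between calls to the robot, and variables do not carry over. Pictures are saved under pics/ and viewed, at most 10 in all, crops included, and the job is handed in when it is done.

```bash
ls; mkdir -p pics
python3 - <<'E'
from cell import r
import cv2,numpy as np
for n in ["scene","side"]:
    c=r.read_camera(n); cv2.imwrite(f"pics/{n}0.png",c["pixels"][:,:,::-1]); print(n,c["vertical_fov"],c["cx"],c["cy"],np.round(c["world_from_camera"],3).tolist())
print(r.get_state())
E
```

```text
cell.py
nudge.py
pics
scene 45.86835947553823 252.43029826595455 191.7442479998849 [[-0.865, 0.43, -0.26, 0.933], [0.502, 0.743, -0.442, 0.578], [0.003, -0.512, -0.859, 1.218], [0.0, 0.0, 0.0, 1.0]]
side 50.502043726097256 260.5146555571061 192.0231617067954 [[-0.983, -0.117, 0.141, 0.416], [-0.183, 0.654, -0.734, 0.824], [-0.007, -0.747, -0.664, 0.807], [0.0, 0.0, 0.0, 1.0]]
{'clock': 0.1, 'joints': array([-78.32614812,  26.83204637,  -0.66403062,  91.87659257,
         0.34269291,  61.38647442,  -3.22585818]), 'qd': array([ 0.06196381, -0.15062454, -0.0233179 , -0.19417048,  0.00492666,
       -0.08793295,  0.06080293]), 'joint_torque': array([ 1.05213043e-03, -5.33512616e+01,  2.14737898e-02, -2.51968038e+01,
        1.14543561e-02,  4.34250644e-03, -2.26376682e-05]), 'ee_pos': array([0.15871051, 0.62982784, 0.24741433]), 'ee_rot': array([-1.79907061e+02,  6.08912900e-03,  1.65857442e+02]), 'ft_force': array([0.58179339, 0.33518885, 1.08807449]), 'ft_torque': array([ 0.00205069, -0.03970474,  0.00812905]), 'grip_force': 0.0, 'gripper_width': 0.9992779165421519}
```
View pics/scene0.png

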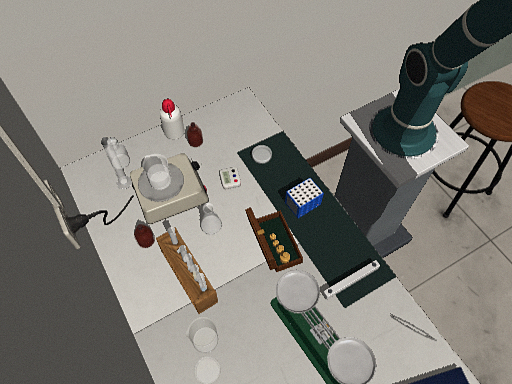

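View pics/side0.png

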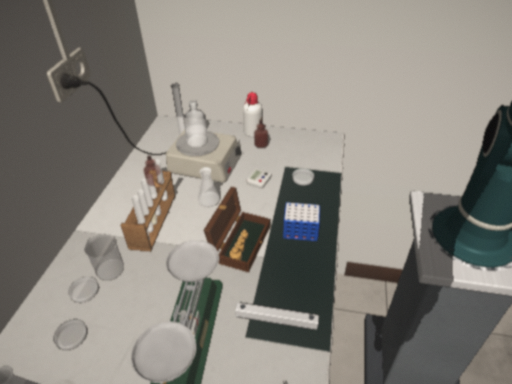

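The scene view shows the rack at about (305,197), the stop bar at (352,280), which is to its left (+y), and the petri dish at (261,154) on the far side. An open wooden box sits at (275,238), behind the rack. I'll measure these next.

Create h.py:
```python
from cell import r
import cv2,numpy as np
def cam(n,save=None):
    c=r.read_camera(n)
    if save: cv2.imwrite(save,c["pixels"][:,:,::-1])
    return c
def rays(c,px,z):
    px=np.asarray(px,float).reshape(-1,2); f=192/np.tan(np.radians(c["vertical_fov"]/2)); T=np.array(c["world_from_camera"])
    d=np.c_[(px[:,0]-c["cx"])/f,(px[:,1]-c["cy"])/f,np.ones(len(px))]@T[:3,:3].T
    return (T[:3,3]+d*((z-T[2,3])/d[:,2])[:,None])[:,:2]
def proj(c,P):
    f=192/np.tan(np.radians(c["vertical_fov"]/2)); T=np.linalg.inv(np.array(c["world_from_camera"]))
    q=np.asarray(P,float)@T[:3,:3].T+T[:3,3]; return q[:,:2]/q[:,2:]*f+[c["cx"],c["cy"]]
def rect(c,mask,z,seed=None,close=0):
    m=mask.astype(np.uint8)
    if close: m=cv2.morphologyEx(m,cv2.MORPH_CLOSE,np.ones((close,close),np.uint8))
    cs,_=cv2.findContours(m,cv2.RETR_EXTERNAL,cv2.CHAIN_APPROX_NONE)
    if seed is not None: cs=[k for k in cs if cv2.pointPolygonTest(k,seed,True)>-12]
    k=max(cs,key=cv2.contourArea)
    w=rays(c,k.reshape(-1,2),z); R=cv2.minAreaRect((w*1000).astype(np.float32)); return R,k
```

Run:
```python
from h import *
out=[]
for n,rk,br in [("scene",(305,197),(352,280)),("side",(302,213),(277,316))]:
    c=cam(n); p=c["pixels"].astype(int); hsv=cv2.cvtColor(c["pixels"],cv2.COLOR_RGB2HSV)
    blue=(hsv[...,0]>105)&(hsv[...,0]<130)&(hsv[...,1]>120)&(hsv[...,2]>60)
    white=(p.min(2)>120)&(hsv[...,1]<60)
    R,k=rect(c,white,.070,rk,5); print(n,"racktop",R,cv2.boundingRect(k))
    R,k=rect(c,white,.030,br); print("bar",R,cv2.boundingRect(k))
    im=c["pixels"][:,:,::-1].copy(); x,y=rk; out.append(cv2.resize(im[y-45:y+130,x-100:x+100],(400,350),interpolation=cv2.INTER_CUBIC))
    for nm,q in dict(dish=[(261,154),(302,177)],).items(): print(nm,rays(c,[q[n=="side"]],.018))
    print("box", rays(c,[[(301,262),(250,266)][n=="side"],[(248,212),(207,238)][n=="side"]],.0))
cv2.imwrite("pics/a.png",np.hstack(out))
```

```text
scene racktop ((453.5646057128906, 64.34486389160156), (84.00526428222656, 61.27918243408203), 3.8464105129241943) (288, 179, 34, 28)
bar ((329.6720275878906, 512.4989624023438), (658.2891845703125, 478.0748291015625), 14.729121208190918) (310, 178, 202, 206)
dish [[ 0.47508574 -0.14879711]]
box [[0.56246637 0.22321155]
 [0.61292355 0.00650962]]
side racktop ((358.0738525390625, -610.572509765625), (2168.057373046875, 2197.143798828125), 9.231996536254883) (0, 0, 512, 384)
bar ((354.929931640625, -688.574951171875), (2285.7978515625, 2316.234130859375), 9.231998443603516) (0, 0, 512, 384)
dish [[ 0.47261219 -0.13712981]]
box [[0.56306742 0.20835572]
 [0.6939416  0.13782551]]
```

View pics/a.png

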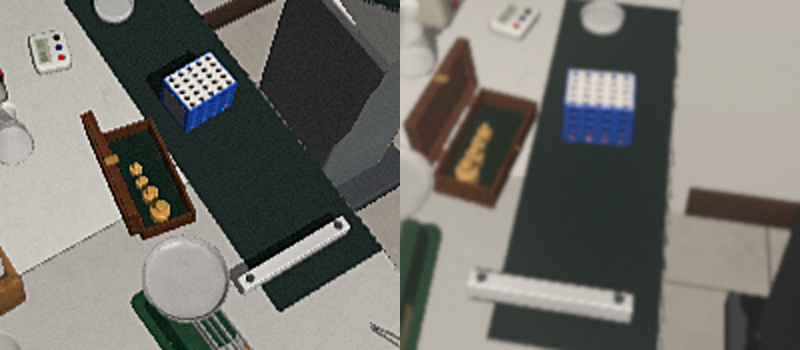

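The crops show the rack clear of everything, with a gap of some 10 cm or more to the bar at scene (324–380, 260–297). A balance pan stands close to the bar's far end.

Run:
```python
from h import *
for n,roi,rr in [("scene",(322,255,384,300),(280,170,330,212)),("side",(232,296,322,332),(278,198,326,246))]:
    c=cam(n); p=c["pixels"].astype(int)
    g=p.min(2)
    x0,y0,x1,y1=roi; print(n, "levels",np.percentile(g[y0:y1,x0:x1],[10,50,75,90,97]))
    for th in (130,150,170,190):
        m=np.zeros(g.shape,bool); m[y0:y1,x0:x1]=g[y0:y1,x0:x1]>th
        R,k=rect(c,m,.030,close=3); print(th,"bar",np.round(R[0],1),np.round(R[1],1),round(R[2],2))
    x0,y0,x1,y1=rr
    for th in (110,140,170):
        m=np.zeros(g.shape,bool); m[y0:y1,x0:x1]=g[y0:y1,x0:x1]>th
        R,k=rect(c,m,.070,close=5); print(th,"rack",np.round(R[0],1),np.round(R[1],1),round(R[2],2))
```

```text
scene levels [ 18.  31. 160. 191. 205.]
130 bar [483.7 349.3] [194.5  37.5] 0.39
150 bar [483.7 349.3] [194.5  37.5] 0.39
170 bar [476.  349.4] [177.4  37.1] 0.38
190 bar [484.4 341.4] [160.3  20. ] 0.02
110 rack [453.5  64.1] [84.2 64.4] 4.18
140 rack [453.6  64.3] [84.1 61.5] 4.04
170 rack [453.6  64.1] [83.2 61.2] 4.19
side levels [ 43. 112. 170. 191. 199.]
130 bar [481.8 345.6] [184.5  84.9] 10.34
150 bar [481.8 345.6] [184.5  84.9] 10.34
170 bar [478.5 349.6] [ 29.8 180.4] 88.9
190 bar [477.4 346.7] [ 16.1 174.1] 89.56
110 rack [455.1  67.6] [85.6 66.9] 4.01
140 rack [454.6  67.6] [84.5 63.5] 4.01
170 rack [454.1  67.7] [83.  59.5] 4.0
```

```bash
python3 nudge.py '0 0 0 -6.1;0 0 0 -6.1;0 0 0 -6' 1.0; 
python3 nudge.py '-.016 -.0365 0 0;-.016 -.0365 0 0;-.016 -.0365 0 0;-.016 -.0365 0 0;-.016 -.0365 0 0'
python3 nudge.py '-.016 -.0365 0 0;-.016 -.0365 0 0;-.016 -.0365 0 0;-.016 -.0365 0 0;-.016 -.0365 0 0'
python3 nudge.py '-.016 -.0365 0 0;-.016 -.0365 0 0;-.016 -.0365 0 0;-.016 -.0365 0 0;-.016 -.0365 0 0'
python3 nudge.py '-.016 -.0365 0 0;0 0 0 0;0 0 0 0'
python3 - <<'E'
from h import *
c=cam("wrist","pics/w1.png"); print(c["vertical_fov"],c["cx"],c["cy"],np.round(c["world_from_camera"],3).tolist(),r.get_state()["ft_force"])
E
```

```text
clock: 0.55
ee_pos: [0.1587, 0.6303, 0.2482]
ee_rot: [-180.0, 0.0, -175.6]
ft_force: [0.4, 0.3, -0.5]
gripper_width: 0.997
grip_force: 0.0
clock: 0.97
ee_pos: [0.2521, 0.4521, 0.2482]
ee_rot: [180.0, 0.0, -175.9]
ft_force: [-0.0, 0.3, -0.7]
gripper_width: 1.004
grip_force: 0.0
clock: 1.38
ee_pos: [0.3448, 0.2757, 0.2486]
ee_rot: [180.0, 0.0, -175.9]
ft_force: [0.5, 0.3, 0.4]
gripper_width: 0.997
grip_force: 0.0
clock: 1.8
ee_pos: [0.4375, 0.0993, 0.2487]
ee_rot: [180.0, 0.1, -175.9]
ft_force: [1.2, 0.0, 0.0]
gripper_width: 1.003
grip_force: 0.0
clock: 2.05
ee_pos: [0.4561, 0.0638, 0.2484]
ee_rot: [-180.0, 0.0, -176.2]
ft_force: [-0.6, 0.1, 0.2]
gripper_width: 1.004
grip_force: 0.0
61.62194280850141 247.64443563936277 200.74246769447367 [[-0.065, 0.96, 0.272, 0.388], [0.998, 0.063, 0.018, 0.059], [-0.0, 0.273, -0.962, 0.374], [0.0, 0.0, 0.0, 1.0]] [ 0.11700025  0.38701758 -0.1387457 ]
```

View pics/w1.png

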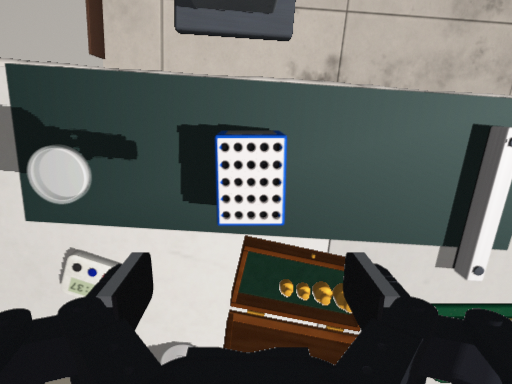

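The wrist view shows the rack top at pixels (217–286, 136–224), the bar at right from (505,130) to (465,275), and the dish at (60,173). The box sits behind the rack, clear of the rolling path.

Run:
```python
from h import *
c=cam("wrist"); p=c["pixels"].astype(int)
def roi(m,b):
    o=np.zeros_like(m); o[b[1]:b[3],b[0]:b[2]]=m[b[1]:b[3],b[0]:b[2]]; return o
m=roi((p[...,2]>100),(205,120,300,232)); R,k=rect(c,m,.070,close=5); print("rack",R,cv2.boundingRect(k))
g=p.min(2)
m=roi(g>150,(440,115,512,285)); R,k=rect(c,m,.030,close=5); print("bar",R); print(cv2.boxPoints(R))
# long near edge (top face) direction
print(rays(c,[(447,100)],.03))
```

```text
rack ((454.8835754394531, 66.35018920898438), (88.83314514160156, 67.60051727294922), 3.9489965438842773) (213, 136, 72, 91)
bar ((488.12554931640625, 323.1062927246094), (186.96347045898438, 83.07618713378906), 16.501583099365234)
[[386.6956  336.38077]
 [410.2927  256.72635]
 [589.55554 309.83182]
 [565.9584  389.48624]]
[[0.36365126 0.26304486]]
```

```bash
python3 nudge.py '.001 .0026 .036 0;0 0 .036 0;0 0 .036 0;0 0 .036 0;0 0 .030 0'; python3 nudge.py '0 0 .0085 0;0 0 0 0;0 0 0 0'
python3 - <<'E'
from h import *
a=cam("scene")["pixels"]; b=cam("side")["pixels"]
f=lambda i,x,y:cv2.resize(i[y:y+90,x:x+100],(400,360),interpolation=cv2.INTER_CUBIC)[:,:,::-1]
cv2.imwrite("pics/b.png",np.hstack([f(a,255,150),f(b,250,165)]))
E
```

```text
clock: 2.57
ee_pos: [0.4529, 0.0704, 0.0723]
ee_rot: [180.0, -0.1, -175.7]
ft_force: [0.8, 0.1, 0.6]
gripper_width: 1.001
grip_force: 0.0
clock: 2.82
ee_pos: [0.4545, 0.0693, 0.0664]
ee_rot: [180.0, 0.0, -175.9]
ft_force: [0.4, 0.5, 0.5]
gripper_width: 0.995
grip_force: 0.0
```

View pics/b.png

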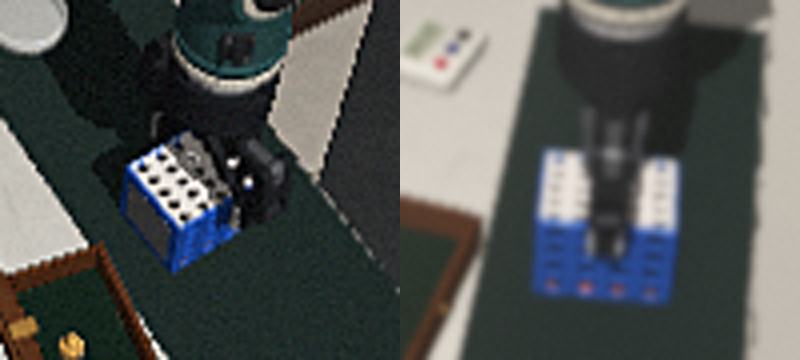

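The fingers straddle the top of the rack. The fingertip is about 10 mm below the rack top. Tipping now.

```bash
python3 nudge.py '0 .004 0 0;0 .004 0 0;0 .004 0 0;0 .004 0 0;0 .004 0 0';python3 nudge.py '0 .004 0 0;0 .004 0 0;0 .003 0 0;0 0 0 0;0 0 0 0'
python3 - <<'E'
from h import *
a=cam("scene")["pixels"]; b=cam("side")["pixels"]
f=lambda i,x,y:cv2.resize(i[y:y+90,x:x+100],(400,360),interpolation=cv2.INTER_CUBIC)[:,:,::-1]
cv2.imwrite("pics/c.png",np.hstack([f(a,255,150),f(b,250,165)]))
E
```

```text
clock: 3.33
ee_pos: [0.4536, 0.0879, 0.0665]
ee_rot: [-180.0, 0.1, -176.0]
ft_force: [0.8, -5.9, 3.8]
gripper_width: 0.996
grip_force: 3.0
clock: 3.75
ee_pos: [0.4525, 0.0994, 0.0662]
ee_rot: [-180.0, 0.1, -175.9]
ft_force: [1.2, -3.9, 2.7]
gripper_width: 0.996
grip_force: 1.7
```

View pics/c.png

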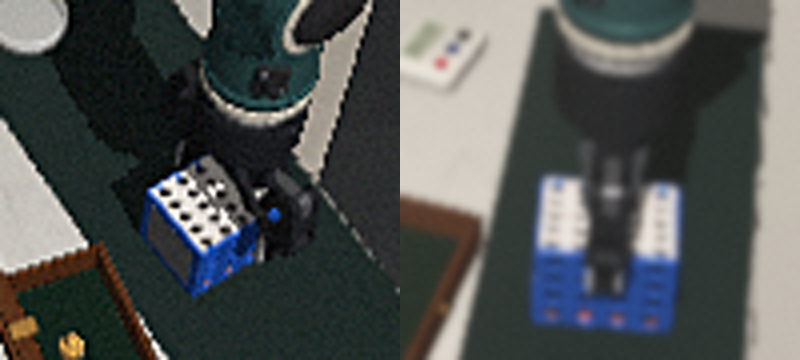

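The side crop shows the rack slid about 25 mm without tipping: its bottom edge moved from row 300 to row 330. The upward force on the tool explains it, because pad friction holds the face down. I'll grip lower and follow the rolling arc with the finger, so friction lifts the face instead.

```bash
python3 nudge.py '0 -.006 0 0;0 0 .013 0;0 0 .012 0;0 .003 0 0;0 .003 0 0'
python3 nudge.py '0 .0035 -.0057 0;0 .0036 -.0056 0;0 .0045 -.005 0;0 .0045 -.0048 0;0 0 0 0'
python3 - <<'E'
from h import *
a=cam("scene")["pixels"]; b=cam("side")["pixels"]
f=lambda i,x,y:cv2.resize(i[y:y+90,x:x+100],(400,360),interpolation=cv2.INTER_CUBIC)[:,:,::-1]
cv2.imwrite("pics/d.png",np.hstack([f(a,260,155),f(b,250,170)]))
E
```

```text
clock: 4.27
ee_pos: [0.4513, 0.0994, 0.0403]
ee_rot: [180.0, -0.1, -176.0]
ft_force: [-2.2, -5.7, 3.2]
gripper_width: 1.001
grip_force: 3.5
clock: 4.68
ee_pos: [0.4514, 0.1166, 0.0634]
ee_rot: [179.9, 0.1, -175.9]
ft_force: [-1.7, -3.3, 1.8]
gripper_width: 1.001
grip_force: 1.5
```

View pics/d.png

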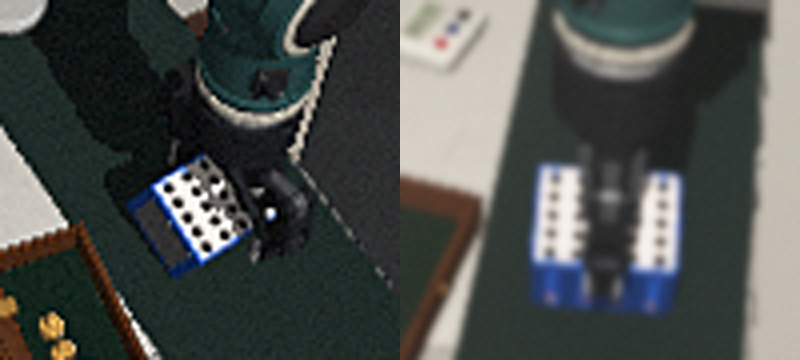

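The side crop shows a wider white top (rows 165–270) and a narrower blue front, so the rack is tipped about 20° over its leading edge. Carrying on up the arc, then closing the jaws round the corner in small steps.

```bash
cat > ang.py <<'E'
from h import *
from scipy.optimize import least_squares
import sys
def ang(near,far,x=None):
    # classify rows of side view at rack columns; near: colour of leading face, far: colour of face behind it
    c=cam("side"); hsv=cv2.cvtColor(c["pixels"],cv2.COLOR_RGB2HSV).astype(int); p=c["pixels"].astype(int)
    M={"b":(p[...,2]>1.6*p[...,0]+15)&(p[...,2]>70),"w":(p.min(2)>110),"o":(p[...,0]>1.4*p[...,2]+30)&(p[...,0]>100)}
    y=r.get_state()["ee_pos"]; res=[]
    for dx in (-.033,-.028,.028,.033):
        q=proj(c,[[y[0]+dx,y[1],.035],[y[0]+dx,y[1]+.05,.035]]); u=int(round(q[:,0].mean()))
        r0=int(q[0,1]); s=[''.join(k for k in M if M[k][v,u]) or '.' for v in range(r0-40,r0+45)]
        print(u,r0-40,''.join(t[0] for t in s))
if __name__=="__main__": ang(0,0); s=r.get_state(); print(s["ee_pos"],s["ft_force"],s["gripper_width"])
E
python3 nudge.py '0 .005 -.0042 0;0 .0055 -.004 0;0 .0046 -.0028 0;0 .0047 -.0024 0;0 0 0 0'
python3 ang.py
```

```text
clock: 5.2
ee_pos: [0.4498, 0.1365, 0.0761]
ee_rot: [180.0, 0.0, -175.9]
ft_force: [-1.6, -3.3, 5.1]
gripper_width: 0.999
grip_force: 2.9
312 202 .................wwwwwwwwwwwwwwwwwwwwwwwwwwww........................................
310 202 ...................wwwwwwwwwwwwwwwwwwwwwwwwww........................................
287 199 ..................wwwwwwwwwwwwwwwwwwwwwwwwwwwwb......................................
285 199 ..................wwwwwwwwwwwwwwwwwwwwwwwwwwww.......................................
[0.44977091 0.13602332 0.07589127] [-0.23646868 -3.23931674  4.29474697] 0.9965955378791594
```

```bash
cat > pred.py <<'E'
from h import *
import sys
c=cam("side"); x=r.get_state()["ee_pos"][0]+.028
for P in map(float,sys.argv[1].split(',')):
  for th in map(float,sys.argv[2].split(',')):
    s,k=np.sin(np.radians(th)),np.cos(np.radians(th)); a=.068
    Q=np.array([[-a*k+a*s,a*s+a*k],[a*s,a*k],[0,0],[-a*k,a*s]])
    print(P,th,"A,B,P,C rows",np.round(proj(c,[[x,P+q[0],.002+q[1]] for q in Q])[:,1],1))
E
python3 pred.py .115,.12,.125 20,30,40
```

```text
0.115 20.0 A,B,P,C rows [207.3 231.8 242.  218.6]
0.115 30.0 A,B,P,C rows [209.9 236.4 242.  217.1]
0.115 40.0 A,B,P,C rows [213.7 241.1 242.  216.3]
0.12 20.0 A,B,P,C rows [208.7 233.3 243.5 219.9]
0.12 30.0 A,B,P,C rows [211.3 237.9 243.5 218.4]
0.12 40.0 A,B,P,C rows [215.1 242.7 243.5 217.6]
0.125 20.0 A,B,P,C rows [210.  234.8 244.9 221.2]
0.125 30.0 A,B,P,C rows [212.7 239.4 244.9 219.7]
0.125 40.0 A,B,P,C rows [216.5 244.2 244.9 218.9]
```

The edges sit at rows 217 and 246, which means about 40° with the pivot at y≈0.125, as planned. Closing round the corner while holding the pushing finger still.

```bash
python3 nudge.py '0 -.001 -.0012 0;0 -.002 -.0011 0' .93 20; python3 nudge.py '0 -.0015 -.001 0;0 -.0015 -.0011 0' .86;python3 nudge.py '0 -.0015 -.0009 0;0 -.0015 -.0009 0' .79;python3 nudge.py '0 -.0015 -.0008 0;0 -.0015 -.0007 0' .72;python3 nudge.py '0 -.0015 -.0007 0;0 -.0015 -.0006 0' .66; python3 nudge.py '0 0 0 0;0 0 0 0'; python3 ang.py
```

```text
clock: 5.47
ee_pos: [0.4501, 0.1319, 0.0782]
ee_rot: [-180.0, 0.0, -176.0]
ft_force: [1.0, -1.0, -0.7]
gripper_width: 0.93
grip_force: 0.1
clock: 5.63
ee_pos: [0.4503, 0.1288, 0.0802]
ee_rot: [-180.0, 0.0, -176.0]
ft_force: [-0.7, -1.2, 0.3]
gripper_width: 0.864
grip_force: 0.2
clock: 5.8
ee_pos: [0.4505, 0.1259, 0.0819]
ee_rot: [180.0, 0.0, -176.0]
ft_force: [0.3, -0.1, 0.9]
gripper_width: 0.789
grip_force: 0.4
clock: 5.97
ee_pos: [0.4507, 0.123, 0.0834]
ee_rot: [180.0, 0.0, -176.0]
ft_force: [-0.3, -1.4, 1.7]
gripper_width: 0.717
grip_force: 0.7
clock: 6.13
ee_pos: [0.4509, 0.1202, 0.0845]
ee_rot: [180.0, 0.0, -175.9]
ft_force: [0.4, -0.6, -0.3]
gripper_width: 0.659
grip_force: 0.4
clock: 6.3
ee_pos: [0.4508, 0.1204, 0.0843]
ee_rot: [180.0, 0.0, -175.9]
ft_force: [0.4, -2.4, 3.9]
gripper_width: 0.657
grip_force: 2.2
312 198 ....................wwwwwwwwwwwwwwwwwwwwwwwwwwwwbb...................................
310 197 ......................wwwwwwwwwwwwwwwwwwwwwwwwwww....................................
288 194 .......................wwwwwwwwwwwwwwwwwwwwwwwwwwwbb.................................
286 194 ......................wwwwwwwwwwwwwwwwwwwwwwwwwwwwbb.................................
[0.45082612 0.12040171 0.08430976] [ 0.23431166 -2.50518762  4.62679974] 0.6596744491178574
```

```bash
python3 nudge.py '0 .002 -.0015 0;0 .0025 -.001 0;0 .0025 -.001 0;0 .0025 -.0008 0;0 .0025 -.0007 0' .62; python3 nudge.py '0 .002 -.0005 0;0 0 0 0';python3 ang.py; python3 pred.py .125 40,45,50,55
```

```text
clock: 6.77
ee_pos: [0.4501, 0.1325, 0.0898]
ee_rot: [180.0, 0.0, -175.9]
ft_force: [-1.0, -2.4, 9.2]
gripper_width: 0.625
grip_force: 4.0
clock: 6.93
ee_pos: [0.4499, 0.1351, 0.0904]
ee_rot: [180.0, 0.0, -175.9]
ft_force: [-0.7, -1.2, 9.1]
gripper_width: 0.617
grip_force: 4.2
312 202 ....................bbwwwwwwwwwwwwwwwwwwwwwwwwwwww...................................
310 202 .......................wwwwwwwwwwwwwwwwwwwwwwwwwww...................................
287 199 .....................bb.wwwwwwwwwwwwwwwwwwwwwwwwwww..................................
285 198 .......................bwwwwwwwwwwwwwwwwwwwwwwwwwwww.................................
[0.4499683  0.13490114 0.09035264] [-1.77275763 -1.13335612  9.61087536] 0.6187566171142498
0.125 40.0 A,B,P,C rows [216.5 244.2 244.9 218.9]
0.125 45.0 A,B,P,C rows [218.8 246.6 244.9 218.8]
0.125 50.0 A,B,P,C rows [221.3 249.1 244.9 218.9]
0.125 55.0 A,B,P,C rows [224.1 251.5 244.9 219.2]
```

Edges A and B are now at rows 222 and 250, about 50°. The rack is past its balance point and resting against both pads. Opening with the front pad held in place, then lowering along the arc.

```bash
python3 nudge.py '0 -.0015 0 0;0 -.0015 0 0' .69; python3 nudge.py '0 -.0015 .0007 0;0 -.0015 .0008 0' .76;python3 nudge.py '0 -.0015 .0009 0;0 -.0015 .0009 0' .83;python3 nudge.py '0 -.0015 .001 0;0 -.0015 .001 0' .90;python3 nudge.py '0 -.0015 .001 0;0 -.0015 .001 0;0 0 0 0' .97; python3 ang.py; python3 pred.py .125 50,55,60,65
```

```text
clock: 7.2
ee_pos: [0.4495, 0.1319, 0.0895]
ee_rot: [180.0, -0.0, -175.9]
ft_force: [-0.6, 9.2, 0.1]
gripper_width: 0.691
grip_force: 3.8
clock: 7.37
ee_pos: [0.4501, 0.1295, 0.0885]
ee_rot: [179.9, 0.0, -175.9]
ft_force: [-4.0, 6.3, 11.8]
gripper_width: 0.757
grip_force: 5.4
clock: 7.53
ee_pos: [0.4508, 0.1271, 0.0872]
ee_rot: [179.8, 0.1, -175.9]
ft_force: [-4.0, 8.4, 16.2]
gripper_width: 0.83
grip_force: 7.3
clock: 7.7
ee_pos: [0.4513, 0.1246, 0.0855]
ee_rot: [179.8, 0.1, -175.9]
ft_force: [-3.9, 10.2, 18.6]
gripper_width: 0.902
grip_force: 8.6
clock: 7.95
ee_pos: [0.4517, 0.1219, 0.0837]
ee_rot: [179.8, 0.1, -175.9]
ft_force: [-2.4, 7.6, 13.4]
gripper_width: 0.972
grip_force: 6.5
312 198 ..........................b.bbbbbbbbwwwwwwwwwwwwwwwwwwwwwwwwww.......................
310 198 ..........................bbbbbbbbbbwwwwwwwwwwwwwwwwwwwwwwwwww.......................
287 195 ...........................b..bbbbbbbbwwwwwwwwwwwwwwwwwwwwwwwww......................
285 195 ...........................bbbbbbbbbbwwwwwwwwwwwwwwwwwwwwwwwww.......................
[0.45168304 0.12193196 0.0837529 ] [-2.19367331  7.24819551 13.81946559] 0.9716448890626771
0.125 50.0 A,B,P,C rows [221.2 249.  244.8 218.8]
0.125 55.0 A,B,P,C rows [224.  251.4 244.8 219.1]
0.125 60.0 A,B,P,C rows [227.  253.7 244.8 219.6]
0.125 65.0 A,B,P,C rows [230.1 255.9 244.8 220.3]
```

The edges at rows 223, 233 and 258 put the rack at about 65°, resting on the front pad. Lowering the rest of the way.

```bash
python3 nudge.py '0 .0035 .001 0;0 .0035 .0015 0;0 .004 .0025 0;0 .004 .003 0;0 .004 .003 0'; python3 ang.py; python3 pred.py .125,.13 75,80,85,90
```

```text
clock: 8.47
ee_pos: [0.4502, 0.1399, 0.0719]
ee_rot: [179.9, 0.1, -175.9]
ft_force: [-0.1, 6.3, 4.2]
gripper_width: 0.966
grip_force: 2.8
312 204 ......................bbbbbbbbbbbbbbbbbwwwwwwwwwwwwwwwwwwwwww........................
310 203 ........................bbbbbbbbbbbbbbbbwwwwwwwwwwwwwwwwwwwwww.......................
287 200 .........................b...bbbbbbbbbbbbbwwwwwwwwwwwwwwwwwwwww......................
285 200 ........................bbbbbbbbbbbbbbbbbwwwwwwwwwwwwwwwwwwwwww......................
[0.45003996 0.14056449 0.07134936] [1.40809893 5.70383305 2.90544476] 0.965128767243008
0.125 75.0 A,B,P,C rows [236.8 260.2 244.9 222.4]
0.125 80.0 A,B,P,C rows [240.3 262.1 244.9 223.7]
0.125 85.0 A,B,P,C rows [243.9 263.9 244.9 225.1]
0.125 90.0 A,B,P,C rows [247.4 265.5 244.9 226.8]
0.13 75.0 A,B,P,C rows [238.4 261.8 246.3 223.8]
0.13 80.0 A,B,P,C rows [241.9 263.7 246.3 225.1]
0.13 85.0 A,B,P,C rows [245.5 265.5 246.3 226.6]
0.13 90.0 A,B,P,C rows [249.  267.1 246.3 228.2]
```

```bash
python3 nudge.py '0 .003 .0028 0;0 .003 .0028 0;0 .003 .003 0;0 .003 .003 0;0 0 0 0'; python3 nudge.py '0 .002 0 0;0 0 0 0;0 0 0 0;0 0 0 0' 1.0; python3 ang.py; python3 pred.py .125,.13 80,85,90
```

```text
clock: 8.98
ee_pos: [0.4478, 0.1499, 0.059]
ee_rot: [-179.9, -0.1, -175.9]
ft_force: [-0.8, 3.2, 2.2]
gripper_width: 0.971
grip_force: 2.3
clock: 9.32
ee_pos: [0.4483, 0.1515, 0.0599]
ee_rot: [-180.0, -0.0, -176.0]
ft_force: [-0.1, -0.1, 0.2]
gripper_width: 1.003
grip_force: 0.0
312 207 ......................bbbbbbbbbbbbbbbbbbbbbbwwwwwwwwwwwwwwwwww.......................
310 207 .......................bbbbbbbbbbbbbbbbbbbbbwwwwwwwwwwwwwwwwww.......................
287 204 ........................bb..bbbbbbbbbbbbbbbbbwwwwwwwwwwwwwwwwww......................
285 203 .........................bbbbbbbbbbbbbbbbbbbbbwwwwwwwwwwwwwwwww......................
[0.44833718 0.15160247 0.05989052] [ 0.55623517 -0.15161257  0.20807565] 0.9970984122351771
0.125 80.0 A,B,P,C rows [240.4 262.2 245.  223.8]
0.125 85.0 A,B,P,C rows [244.  264.  245.  225.2]
0.125 90.0 A,B,P,C rows [247.5 265.6 245.  226.9]
0.13 80.0 A,B,P,C rows [242.  263.8 246.4 225.2]
0.13 85.0 A,B,P,C rows [245.6 265.6 246.4 226.7]
0.13 90.0 A,B,P,C rows [249.1 267.2 246.4 228.3]
```

The rack is down on its first side face: edges at rows 228, 249 and 266, with no force on the tool. I'll let it rest, then set the rear pad for the second roll.

```bash
python3 nudge.py '0 .008 0 0;0 0 .0095 0;0 0 .0095 0;0 0 0 0'; python3 nudge.py '0 .004 0 0;0 .004 0 0;0 .002 0 0;0 0 0 0'; python3 ang.py
```

```text
clock: 9.75
ee_pos: [0.4465, 0.1598, 0.039]
ee_rot: [-179.9, -0.2, -175.9]
ft_force: [-0.2, -1.3, 0.7]
gripper_width: 1.001
grip_force: 0.0
clock: 10.08
ee_pos: [0.447, 0.1703, 0.0409]
ee_rot: [-180.0, -0.0, -175.9]
ft_force: [-0.5, -1.2, -0.9]
gripper_width: 0.997
grip_force: 0.8
312 213 ...................b..bbbbbbbbbbbbbbbbbwwwwwwwwwwwwwwwwww............................
310 213 .......................bbbbbbbbbbbbbbbbwwwwwwwwwwwwwwwwww............................
286 209 ....................bbbbbbbbbbbbbbbbbbbbbwwwwwwwwwwwwwwwwww..........................
284 209 ....................bbbbbbbbbbbbbbbbbbbbbwwwwwwwwwwwwwwwww...........................
[0.44702025 0.17011701 0.04092322] [-0.47514458 -1.11870757  0.02810179] 1.0006717284228777
```

Contact at TCP y≈0.170. Second roll, using the same arc.

```bash
python3 nudge.py '0 .0015 0 0;0 .0035 -.0057 0;0 .0036 -.0056 0;0 .0045 -.005 0;0 .0045 -.0048 0'
python3 nudge.py '0 .005 -.0042 0;0 .0055 -.004 0;0 .0046 -.0028 0;0 .0047 -.0024 0;0 0 0 0'
python3 ang.py; python3 pred.py .192,.197 30,35,40,45
```

```text
clock: 10.55
ee_pos: [0.4458, 0.1881, 0.0628]
ee_rot: [180.0, 0.0, -175.9]
ft_force: [-0.6, -1.8, 0.8]
gripper_width: 1.0
grip_force: 0.8
clock: 10.97
ee_pos: [0.4449, 0.2094, 0.0761]
ee_rot: [179.9, 0.1, -175.8]
ft_force: [-0.7, -0.1, -0.6]
gripper_width: 1.0
grip_force: 0.0
311 225 ................bbbbbbbbbbbbbbbbbbbbbbbbbb.bbbbb.....................................
309 225 ..................bbbbbbbbbbbbbbbbbbbbbbbbbbbbbb.....................................
285 222 .................bbbbb.bbbbb...bbbb...bbb....bbbb....................................
283 222 .................bbbbbbbbbbbbbbbbbbbbbbbbbbbbbbbb....................................
[0.44488808 0.20872964 0.07574777] [-0.02982361  0.40590702  0.36029157] 1.000696651345498
0.192 30.0 A,B,P,C rows [232.6 261.1 265.5 238.7]
0.192 35.0 A,B,P,C rows [234.6 263.6 265.5 238.3]
0.192 40.0 A,B,P,C rows [236.9 266.2 265.5 238.1]
0.192 45.0 A,B,P,C rows [239.4 268.8 265.5 238.1]
0.197 30.0 A,B,P,C rows [234.1 262.8 267.1 240.1]
0.197 35.0 A,B,P,C rows [236.1 265.3 267.1 239.7]
0.197 40.0 A,B,P,C rows [238.4 267.9 267.1 239.5]
0.197 45.0 A,B,P,C rows [241.  270.5 267.1 239.6]
```

The rack is at about 44° with no pad force, so it's right at balance. Closing round it now.

```bash
python3 nudge.py '0 -.003 -.002 0;0 -.004 -.0025 0;0 -.004 -.0025 0;0 -.001 -.0015 0' .66; python3 ang.py; python3 pred.py .197 35,40,45,50,55,60
```

```text
clock: 11.4
ee_pos: [0.4461, 0.1934, 0.0845]
ee_rot: [-180.0, 0.1, -176.1]
ft_force: [-0.0, -0.2, -0.1]
gripper_width: 0.659
grip_force: 0.1
311 221 ...................bbbbbbbbbbbbbbbbbbbbbbbbb..bbbbb..................................
309 220 .....................bbbbbbbbbbbbbbbbbbbbbbbbbbbbbbb.................................
286 217 .....................bbbb...bbbb...bbb....bbb...bbbbb................................
283 217 .....................bbbbbbbbbbbbbbbbbbbbbbbbbbbbbbb.................................
[0.44603096 0.19421214 0.08444387] [-0.00971842 -1.51357118  3.8049505 ] 0.6596033286534146
0.197 35.0 A,B,P,C rows [236.1 265.3 267.  239.7]
0.197 40.0 A,B,P,C rows [238.4 267.9 267.  239.5]
0.197 45.0 A,B,P,C rows [240.9 270.4 267.  239.5]
0.197 50.0 A,B,P,C rows [243.8 273.  267.  239.7]
0.197 55.0 A,B,P,C rows [246.8 275.5 267.  240.2]
0.197 60.0 A,B,P,C rows [250.1 278.  267.  240.8]
```

```bash
python3 nudge.py '0 .002 -.0015 0;0 .0025 -.001 0;0 .0025 -.001 0;0 .0025 -.0008 0;0 .0015 -.0007 0' .63; python3 nudge.py '0 0 0 0;0 0 0 0';python3 ang.py
```

```text
clock: 11.92
ee_pos: [0.4452, 0.2068, 0.0894]
ee_rot: [180.0, 0.1, -175.9]
ft_force: [-0.4, -1.7, 5.8]
gripper_width: 0.631
grip_force: 2.9
clock: 12.08
ee_pos: [0.4452, 0.2069, 0.0893]
ee_rot: [180.0, 0.1, -175.9]
ft_force: [0.3, -1.2, 8.1]
gripper_width: 0.63
grip_force: 3.6
311 225 ....................oo.bbbbbbbbbbbbbbbbbbbbbbbb.bbbbb................................
309 225 ...................oo..bbbbbbbbbbbbbbbbbbbbbbbbbbbbbb................................
285 221 ....................ooo..bbb..bbbb...bbbb...bbbb..bbbb...............................
283 221 ........................bbbbbbbbbbbbbbbbbbbbbbbbbbbbbb...............................
[0.44518899 0.20682264 0.0893404 ] [-0.45504215 -0.64604847  7.12376812] 0.6310050946963642
```

At about 53° and past balance, and the orange face is starting to show. Opening as before.

```bash
python3 nudge.py '0 -.0015 0 0;0 -.0015 0 0' .69; python3 nudge.py '0 -.0015 .0005 0;0 -.0015 .0005 0' .76;python3 nudge.py '0 -.0015 .0007 0;0 -.0015 .0007 0' .83;python3 nudge.py '0 -.0015 .001 0;0 -.0015 .001 0' .90;python3 nudge.py '0 -.0015 .001 0;0 -.0015 .001 0;0 0 0 0' .97; python3 ang.py; python3 pred.py .195,.2 60,65,70
```

```text
clock: 12.3
ee_pos: [0.4446, 0.204, 0.0886]
ee_rot: [180.0, -0.0, -175.9]
ft_force: [-1.1, 0.7, 0.1]
gripper_width: 0.693
grip_force: 0.1
clock: 12.47
ee_pos: [0.445, 0.2016, 0.0881]
ee_rot: [179.9, 0.0, -175.9]
ft_force: [-2.3, 5.3, 8.7]
gripper_width: 0.76
grip_force: 4.1
clock: 12.63
ee_pos: [0.4456, 0.1991, 0.0871]
ee_rot: [179.9, 0.1, -175.9]
ft_force: [-4.2, 6.0, 11.1]
gripper_width: 0.831
grip_force: 5.8
clock: 12.8
ee_pos: [0.4461, 0.1966, 0.0855]
ee_rot: [179.8, 0.1, -175.9]
ft_force: [-3.9, 8.7, 16.7]
gripper_width: 0.903
grip_force: 7.5
clock: 13.05
ee_pos: [0.4465, 0.1941, 0.0837]
ee_rot: [179.8, 0.2, -175.9]
ft_force: [-2.6, 7.0, 12.0]
gripper_width: 0.973
grip_force: 5.7
311 221 ........................bbb.ooooooo.bbbbbbbbbbbbbbbbbbbbbb..bbbb.....................
309 220 ............................oooooooo..bbbbbbbbbbbbbbbbbbbbbbbbbbb....................
285 217 ..........................ooooooooooo..bbb.bbbbb.bbbbb.bbbbb..bbbb...................
283 217 ..........................ooooooooooo..bbbbbbbbbbbbbbbbbbbbb..bbbb...................
[0.44646026 0.19408823 0.08376682] [-2.0902868   6.80956651 11.5600994 ] 0.9715183087272764
0.195 60.0 A,B,P,C rows [249.4 277.2 266.3 240.2]
0.195 65.0 A,B,P,C rows [252.8 279.6 266.3 241. ]
0.195 70.0 A,B,P,C rows [256.3 281.8 266.3 242.1]
0.2 60.0 A,B,P,C rows [251.  279.  268.  241.7]
0.2 65.0 A,B,P,C rows [254.5 281.4 268.  242.6]
0.2 70.0 A,B,P,C rows [258.1 283.6 268.  243.6]
```

About 66°, just like the first time. Lowering with the same moves.

```bash
python3 nudge.py '0 .0035 .001 0;0 .0035 .0015 0;0 .004 .0025 0;0 .004 .003 0;0 .004 .003 0'; python3 nudge.py '0 .003 .0028 0;0 .003 .0028 0;0 .003 .003 0;0 .003 .003 0;0 0 0 0'; python3 nudge.py '0 .002 0 0;0 0 0 0;0 0 0 0;0 0 0 0' 1.0; python3 ang.py; python3 pred.py .195,.2 85,90
```

```text
clock: 13.57
ee_pos: [0.4451, 0.2119, 0.0719]
ee_rot: [179.9, 0.1, -175.9]
ft_force: [0.6, 4.6, 3.3]
gripper_width: 0.97
grip_force: 2.5
clock: 13.98
ee_pos: [0.4424, 0.2215, 0.0588]
ee_rot: [-179.9, -0.1, -175.9]
ft_force: [-0.1, -0.8, -0.2]
gripper_width: 0.968
grip_force: 0.0
clock: 14.32
ee_pos: [0.4433, 0.2238, 0.0599]
ee_rot: [-180.0, -0.0, -176.0]
ft_force: [0.1, 0.9, 0.2]
gripper_width: 0.997
grip_force: 0.0
311 231 .....................bbbb..ooooo...oooo....bbbbbbbbbbbbbbb..bbb......................
309 230 ............................ooooo..ooooo.....bbbbbbbbbbbbbbbbbb.....................w
285 227 .......................oooo..ooooo..ooooo.....bbbbbbbbbbbbb.wwbb...................ww
283 227 .......................ooooooooooooooooooooo..bbbbbbbbbbbbbbwwbb..................www
[0.44328583 0.22388597 0.05991947] [ 0.59868144 -0.20419796  0.13673082] 1.003005093918679
0.195 85.0 A,B,P,C rows [267.7 287.8 266.5 246.6]
0.195 90.0 A,B,P,C rows [271.5 289.4 266.5 248.5]
0.2 85.0 A,B,P,C rows [269.5 289.6 268.1 248.2]
0.2 90.0 A,B,P,C rows [273.3 291.2 268.1 250.1]
```

It's down, with orange on top. Raising the gripper to measure the rack against the bar.

```bash
python3 nudge.py '0 0 -.035 0;0 0 -.035 0;0 0 -.035 0;0 0 -.035 0;0 0 0 0'
python3 - <<'E'
from h import *
c=cam("wrist","pics/e.png"); print(np.round(c["world_from_camera"],4).tolist())
E
```

```text
clock: 14.83
ee_pos: [0.4467, 0.2259, 0.2062]
ee_rot: [179.6, 0.6, -176.0]
ft_force: [1.0, 0.1, -0.8]
gripper_width: 1.0
grip_force: 0.0
[[-0.0701, 0.9572, 0.2808, 0.3773], [0.9975, 0.0655, 0.0257, 0.22], [0.0062, 0.2819, -0.9594, 0.3314], [0.0, 0.0, 0.0, 1.0]]
```

View pics/e.png

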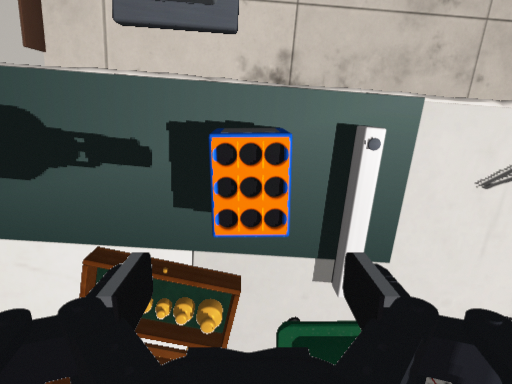

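The wrist view shows the rack with orange on top at (212–290, 135–236). The bar's light top runs down from (362–386, 128), and its grey side is visible on the left. I'll fit the edges.

Run:
```python
from h import *
c=cam("wrist"); g=c["pixels"].astype(int).min(2)
for v in (140,190,240): print(v,g[v,325:400].tolist())
p=c["pixels"].astype(int)
m=np.zeros(g.shape,bool); m[125:245,200:300]=(p.max(2)>100)[125:245,200:300]
R,k=rect(c,m,.070,close=9); print("rack",R)
```

```text
140 [77, 78, 78, 77, 79, 79, 77, 79, 79, 79, 62, 28, 19, 18, 19, 18, 18, 18, 20, 19, 17, 19, 19, 18, 21, 19, 17, 18, 19, 18, 22, 65, 86, 90, 89, 90, 90, 91, 91, 93, 126, 193, 236, 241, 226, 222, 218, 140, 95, 105, 158, 150, 160, 182, 218, 245, 247, 248, 250, 251, 242, 170, 94, 82, 81, 80, 80, 81, 80, 80, 82, 81, 80, 81, 82]
190 [67, 66, 65, 48, 24, 17, 20, 20, 19, 20, 18, 19, 18, 21, 18, 19, 19, 20, 20, 18, 18, 19, 20, 62, 84, 87, 88, 87, 89, 90, 88, 98, 148, 213, 236, 237, 237, 238, 240, 241, 241, 241, 241, 241, 242, 242, 242, 241, 242, 245, 246, 229, 124, 72, 69, 69, 68, 67, 68, 68, 68, 67, 68, 68, 69, 68, 69, 68, 68, 67, 68, 67, 69, 68, 69]
240 [18, 19, 18, 20, 19, 18, 19, 19, 19, 19, 19, 17, 19, 20, 21, 64, 85, 89, 89, 91, 91, 92, 90, 114, 177, 228, 234, 235, 237, 238, 238, 239, 238, 238, 237, 237, 239, 239, 239, 240, 242, 241, 196, 89, 55, 55, 55, 54, 54, 54, 55, 55, 56, 56, 55, 54, 54, 56, 54, 54, 55, 56, 56, 55, 56, 55, 54, 53, 54, 54, 63, 144, 199, 213, 216]
rack ((440.3067321777344, 228.47967529296875), (92.69522857666016, 67.42530822753906), 4.4054131507873535)
```

Run:
```python
from h import *
c=cam("wrist"); g=c["pixels"].astype(int).min(2)
N=[];F=[];B=[]
for v in range(150,246,5):
    w=g[v,330:400]; i=np.argmax(w>165); N.append((330+i-(w[i]-165)/(w[i]-w[i-1]),v))
    j=len(w)-1-np.argmax(w[:60][::-1]>165)-10; F.append((330+j+.5,v))
    b=max(k for k in range(i) if w[k]<50)+1; B.append((330+b-.0,v))
L=[]
for n,e,z in (("near",N,.03),("far",F,.03),("base",B,.002)):
    q=rays(c,e,z); s=np.polyfit(q[:,0],q[:,1],1); print(n,"yaw",np.degrees(np.arctan(s[0])),"y at x=.44,.48:",np.polyval(s,.44),np.polyval(s,.48),"res",np.std(q[:,1]-np.polyval(s,q[:,0])))
top=rays(c,[(373,127)],.03); print("near-x end",top)
print(r.get_state()["ee_pos"],r.get_state()["ee_rot"])
```

```text
near yaw 0.1206862607833016 y at x=.44,.48: 0.3312875069295334 0.33137176195864476 res 2.3806087442820924e-05
far yaw 0.1938554544068168 y at x=.44,.48: 0.34982402142538405 0.34995935857990257 res 0.00023833319324392688
base yaw 0.04594761334721054 y at x=.44,.48: 0.33232280380059215 0.3323548812929222 res 0.0002870875139273459
near-x end [[0.3832137  0.33384115]]
[0.44301275 0.22421975 0.19997405] [ 1.79970914e+02  1.72185131e-02 -1.75939722e+02]
```

The bar lies at yaw ≈0.1°, its near side at y=0.3315 and its middle at x≈0.473. The rack is at (0.440, 0.2285), yaw 4.4°. I'll grip it across its width with the tips above the bar's height, turn it 4° and slide it home.

```bash
python3 nudge.py '.0024 .0045 .036 0;0 0 .036 0;0 0 .036 0;0 0 .030 0;0 0 .0115 0'; python3 nudge.py '0 0 0 0;0 0 0 0;0 0 0 0;0 0 0 0;0 0 0 0' .6 20; python3 nudge.py '0 0 0 2;0 0 0 2;0 0 0 0'; python3 nudge.py '-.003 .012 0 0;-.003 .012 0 0;-.003 .012 0 0;-.003 .010 0 0;0 0 0 0'
```

```text
clock: 15.4
ee_pos: [0.4369, 0.2264, 0.0453]
ee_rot: [-179.7, -0.5, -175.9]
ft_force: [-0.4, 0.2, 0.6]
gripper_width: 0.999
grip_force: 0.0
clock: 15.82
ee_pos: [0.4411, 0.229, 0.0516]
ee_rot: [179.9, 0.1, -175.9]
ft_force: [0.3, -0.9, -3.6]
gripper_width: 0.788
grip_force: 25.6
clock: 16.07
ee_pos: [0.4408, 0.2289, 0.0512]
ee_rot: [180.0, 0.1, -180.0]
ft_force: [-0.6, -0.0, -3.5]
gripper_width: 0.794
grip_force: 25.6
clock: 16.48
ee_pos: [0.4532, 0.2786, 0.0506]
ee_rot: [179.9, 0.1, -179.7]
ft_force: [-0.4, 0.5, -3.2]
gripper_width: 0.794
grip_force: 25.5
```

The wrist carries about 3.5 N, so the rack hangs slightly clear of the mat. I'll ease it down before the last slide.

```bash
python3 nudge.py '0 0 .001 0;0 0 0 0'; python3 nudge.py '0 0 .001 0;0 0 0 0';  python3 nudge.py '0 0 .001 0;0 0 0 0'
```

```text
clock: 16.65
ee_pos: [0.4525, 0.2749, 0.0494]
ee_rot: [180.0, 0.0, -179.9]
ft_force: [0.7, 0.3, -3.7]
gripper_width: 0.792
grip_force: 25.7
clock: 16.82
ee_pos: [0.4527, 0.2747, 0.0492]
ee_rot: [179.9, 0.0, -180.0]
ft_force: [-1.6, 2.1, 4.4]
gripper_width: 0.79
grip_force: 26.6
clock: 16.98
ee_pos: [0.4527, 0.2748, 0.0491]
ee_rot: [179.9, 0.0, -179.9]
ft_force: [-3.7, 0.4, 12.4]
gripper_width: 0.794
grip_force: 27.7
```

```bash
python3 nudge.py '0 0 -.001 0;0 .006 0 0;0 .006 0 0;0 .006 0 0;0 0 0 0'; python3 nudge.py '0 .002 0 0;0 0 0 0;0 .0015 0 0;0 0 0 0'; python3 nudge.py '0 .001 0 0;0 0 0 0;0 0 0 0'
```

```text
clock: 17.4
ee_pos: [0.4538, 0.2903, 0.0492]
ee_rot: [-179.9, 0.1, 179.9]
ft_force: [-0.1, -5.1, 8.3]
gripper_width: 0.793
grip_force: 27.1
clock: 17.73
ee_pos: [0.4538, 0.2914, 0.0492]
ee_rot: [-179.7, -0.0, 179.8]
ft_force: [-0.4, -10.8, 12.0]
gripper_width: 0.794
grip_force: 27.5
clock: 17.98
ee_pos: [0.4538, 0.2919, 0.0492]
ee_rot: [-179.7, -0.0, 179.8]
ft_force: [-0.7, -11.8, 13.3]
gripper_width: 0.792
grip_force: 27.6
```

```bash
python3 nudge.py '0 0 -.001 0;0 0 0 0;0 0 0 0'; python3 nudge.py '0 .002 0 0;0 .002 0 0;0 0 0 0'; python3 nudge.py '0 .002 0 0;0 .002 0 0;0 0 0 0'
```

```text
clock: 18.23
ee_pos: [0.4524, 0.2967, 0.0492]
ee_rot: [-180.0, -0.0, -180.0]
ft_force: [1.1, -2.5, -1.3]
gripper_width: 0.794
grip_force: 26.0
clock: 18.48
ee_pos: [0.4524, 0.2974, 0.0493]
ee_rot: [-179.7, -0.1, -179.9]
ft_force: [-0.5, -11.2, 6.8]
gripper_width: 0.795
grip_force: 26.9
clock: 18.73
ee_pos: [0.4524, 0.2976, 0.0493]
ee_rot: [-179.4, -0.2, 180.0]
ft_force: [-3.1, -21.1, 14.2]
gripper_width: 0.799
grip_force: 27.8
```

Contact with the bar at TCP y=0.2976, where it was predicted, with force rising to 21 N. Easing off, releasing and lifting.

```bash
python3 nudge.py '0 -.002 0 0;0 -.001 0 0;0 0 0 0'; python3 nudge.py '0 0 0 0;0 0 0 0;0 0 0 0;0 0 0 0' 1.0; python3 nudge.py '0 0 -.02 0;0 0 -.035 0;0 0 -.035 0;0 0 -.035 0;0 0 -.035 0';python3 nudge.py '0 0 0 0;0 0 0 0'
python3 - <<'E'
from h import *
c=cam("wrist","pics/f.png"); p=c["pixels"].astype(int); g=p.min(2)
m=np.zeros(g.shape,bool); m[110:262,200:300]=((p[...,0]>150)&(p[...,2]<80))[110:262,200:300]
R,k=rect(c,m,.070,close=15); print("rack orange",R,cv2.boundingRect(k))
E
```

```text
clock: 18.98
ee_pos: [0.4524, 0.2974, 0.0493]
ee_rot: [-179.7, -0.1, 180.0]
ft_force: [-1.5, -12.7, 7.9]
gripper_width: 0.792
grip_force: 27.1
clock: 19.32
ee_pos: [0.4524, 0.3032, 0.0495]
ee_rot: [179.9, 0.0, -179.9]
ft_force: [0.3, -0.4, -0.5]
gripper_width: 1.002
grip_force: 0.0
clock: 19.73
ee_pos: [0.4521, 0.3025, 0.2111]
ee_rot: [180.0, 0.0, -179.9]
ft_force: [0.4, 0.5, 0.0]
gripper_width: 1.001
grip_force: 0.0
clock: 19.9
ee_pos: [0.4534, 0.3036, 0.2117]
ee_rot: [179.8, 0.2, -179.9]
ft_force: [-0.6, -0.3, -1.7]
gripper_width: 1.0
grip_force: 0.0
rack orange ((454.7043151855469, 296.3263854980469), (82.38333892822266, 62.94194412231445), 0.08139296621084213) (201, 145, 76, 94)
```

View pics/f.png

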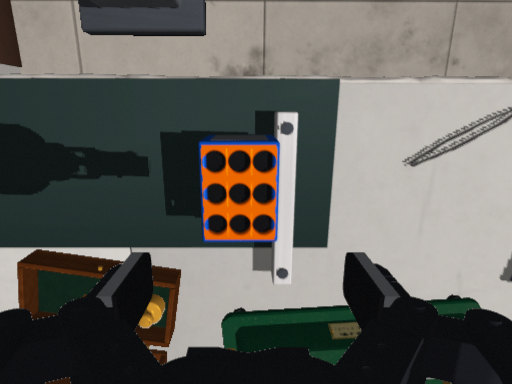

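The picture shows the rack, orange face up, at (200–279, 138–241). Its long side lies along the bar at columns 275–297, parallel to it. Measured centre is y≈0.296 and yaw 0.1°. Handing in.

```bash
python3 -c "
from cell import r
print(r.finish_job())"
```

```text
the job is handed in; nothing more can be done
None
```

Job handed in at about 20 s of the 72 s, verdict not shown: the rack was rolled two faces onto orange-up and slid against the stop bar (about 1 mm gap, 0.1° off parallel by camera); on the way a first push slid it about 25 mm without tipping, and it hung slightly clear of the mat for about 1 s during the final slide.

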